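# Close the joint of two RF units and hold the leak probe over it

### The arm

A 7-joint arm with a two-finger parallel gripper is mounted at the origin on a cart in front of the work surface, level with it; the furniture and walls round the work are solid. World frame = base frame: x ahead of the robot, y to its left, z up, the work surface at z = 0. Lengths are in m, angles in degrees, forces in N, time in s.
With the tool pointing down it reaches from about 0.425 to 1.025 m from the base axis. Payload 9.4 kg.
Tool frame: the origin (TCP) lies at the very end of the fingers, on their centre line; the grasp point (between the pads) lies 19 mm behind it; z points along the fingers, y is the line along which they close (so a half turn about z gives the same grasp; the last joint's range is limited). The gripper opens to 85 mm and grips with 20 to 120 N. Pads are 22 mm wide; open, the fingers measure 114 mm over their backs; the gripper's body (76 mm by 85 mm) begins 54 mm behind the grasp point. The pads swing forward as they close: fully open they stand 13 mm farther back than shut.
Start: joints at [-69.769, 34.337, -0.143, 91.639, 0.103, 54.024, -4.572], TCP at [0.302, 0.659, 0.231] pointing down, gripper open.
Joint ranges: [-147.43, 147.43], [-19.82, 112.94], [-74.19, 73.91], [6.32, 146.72], [-59.91, 239.91], [6.04, 106.73], [-150.56, 150.56]. Speed limits (degrees/s): [127.2, 127.2, 172.46, 172.46, 180, 180, 180].

### API

Orientations are given as a 3x3 rotation matrix whose columns are the frame's x, y, z axes.
In Python, from workcell import manip gives the robot as it stands.
- The arm moves only by the tool drive_tool, never from a script. Its argument "plan" is a list of rows, each a list of 2 entries, a list of its own where there are three numbers: the shift along the tool's x, y, z in cm, then the turn about the tool's z in rad. In form: [[[dx, dy, dz], roll], ...]. A call has 1 to 20 rows; each row shifts and turns the commanded pose from where the row before left it, along the tool's axes as they then stand; what a row does not reach is not made up. A row lasts 1/10 s, in which the tool goes at most 50 mm and 8.59 degrees, less where a joint would pass 70% of its speed; a pose out of reach is approached as far as the arm can. A call is refused whole if a number of a shift passes 5 or a number of a turn 0.15, either way. A call with a gripper value outside its range is refused whole. "gripper" is the finger opening in cm, from 0 to 8.54, set as the call begins (left out, the last holds). The fingers move at their own pace and stop on an object; the grip force is fixed at half the most. Time passes only in rows, so rows that do not move let the fingers close. It gives the time, the measured TCP pose, the force, the opening and the grip force at its end, in the units of the state.
- manip.get_obs(): the state, without advancing time (a new reading comes with each control period).
- manip.camera(name): name is "side" or "top"; returns the picture (480x640x3 uint8, blue, green, red); there is no depth.
- manip.get_calibration(name): a dict with "K" (3x3 intrinsics, pixels), "position" and "rotation" of the camera in the world. Camera axes: x right, y down, z forward; pixel columns grow to the right and rows downward; lengths in m; the calibration is good to about 2 mm. A picture is of the moment at which its call begins. get_calibration takes no time and is no camera call.
- manip.job_done(): hands the job in; it is judged then, once.
Trained networks look in the newest picture that a camera, given by its name, has taken for a name from the list of things; names that differ only in an ending like _2 or _b are one class to them, and where a whole thing is asked for, a point or a joint stands for the part that bears it (a point fixed in the world has none). Each returns a list of dicts, best first, with "score" (0 to 1); they miss things now and then, are a little off and sometimes report something else, mostly with a low value. They report only what shows in the picture. A call takes as long as a camera call. They do not tell look-alikes from the thing itself.
- manip.spot_in(camera, label): "xyz" ([x, y, z] in m, in world coordinates, good to about 4 mm: the middle of the surface that is visible of it).
- manip.silhouettes(camera, label): "pixels" (480x640 bool, what is visible of it).
The state is a dict: "clock": time; "joint_pos": joint angles; "qvel": joint speeds; "tau": joint torques, N m; "tcp_pos": TCP position; "tcp_rot": TCP orientation; "force": force on the tool from outside, world axes, zero at the start; "torque": the same for the moment, N m; "gripper_width": finger opening in m; "grip_force": force on a finger pad.
Only numpy, scipy, OpenCV 4.12 (cv2) and the standard library are available. Lean on these libraries where they do the work, as an engineer would, in place of code of your own. Each camera call takes 0.05 s, during which the arm holds its last target. There are 200 camera calls.

### The job

Two RF filter units sit on the joining jig with a gap between them: push the loose one straight along the plate until its side butts flush and square against the side of the clamped one. Then squeeze the lock button in the head of the spring-return probe arm, draw the arm out to its 100 mm mark (the second long mark, level with the mouth of the collar) so that the loop probe stands over the closed joint, and finish holding it there by the head, because it springs back if let go. Keep off the delicate loop probe, keep the loose unit flat on the plate, and leave the small things around the jig where they are.

Things in the scene. Friction and masses are not known exactly. Their poses are not given: they have to be found in the camera images.
- jig: Fixed joining jig at an angle on the bench. Origin on the bench under the joint line; y runs along the row of units and is the way the probe arm extends, x to the rear, z up. Plate x -62..80, y -250..185, top z = 10 mm. Rear fence 14 mm high, face x = 50.5. Clamped unit y -112..0. Arm tube 26 mm square, axis x = 0, z = 120, y -294..-155, then its collar (43 x 30 x 35) with mouth at y = -125.
- unit_loose: Loose black RF duplexer, +y of the clamped one, free on the plate 22-45 mm from it, 4-8 mm off the fence, turned up to 0.06 rad; 0.5-1 kg, 3-7 N slide it. Body 98 (x) x 112 (y) x 32 mm (z), lid screws up to 44 mm, two connectors reach 26 mm out of its near (-x) side. Origin on its underside, 13 mm to -x of the body's middle; axes about as the jig's.
- push_face (a point): Middle of the loose unit's outer (+y) side, 16 mm above the plate: the place to push. Axes as unit_loose. The side is plain and flat, 98 mm long, 32 mm high.
- loose_face (a point): Middle of the loose unit's inner (-y) side, which must butt; 16 mm above the plate.
- held_face (a point): Middle of the clamped unit's +y side, to butt against; 16 mm above the plate, at x = 0, y = 0 of the jig, axes as the jig's. The clamped unit is the same model, fixed. When butted flush and level, loose_face meets this point.
- head (a point): Centre of the black grip head of the probe arm, 120 mm above the bench, 34 x 40 x 34 mm along the jig's x, y, z; locked home at the jig's y = -100 mm, moves with the arm along +y. Button on its -x side, +x side flat: fingers closing along the jig's x from above squeeze both (41 mm over the button, 36 pressed). The collar is 5 mm behind it (-y) at home; else free for 60 mm around.
- probe_arm (a joint): Extension of the probe arm, m: 0 locked home, 0.125 fully out. The top of its 16 mm bar has a short mark every 10 mm, a long one at 0, 50 and 100; the mark level with the collar's mouth is the extension. A spring pulls it home with 3.2 N (home) to 4.2 N (out). Unless the button is squeezed the catch lets it move only 1 to 2 mm.
- lock_button (a joint): Steel lock button, 16 (y) x 18 mm (z), 7 mm proud of the head's -x side; 0 = out, 0.005 m = squeezed fully in (4 to 6.5 N). The catch is free from about 0.0035 m.
- probe: Loop probe under the head: delicate black ring 20 mm across on a thin stem on the head's axis, from the head's underside down to 54 mm below the centre of the head (66 mm above the bench). Origin at the centre of the head. Do not touch it; fingertips up to 10 mm below the head's underside, outside its sides, are clear of it.
- screw_dish: Round steel dish of tuning screws, 86 mm wide, 18 mm high, on the bench behind the jig; origin at the middle of its underside. Leave it alone.
- cal_standard_1: Coaxial calibration standard, 21 mm wide, 30 mm high, standing on the bench in front of the jig; origin at the middle of its underside. Leave it alone.
- adapter_0: Small coaxial adapter lying on the bench in front of the jig, 18 x 34 x 18 mm; origin at the middle of its underside. Leave it alone.
- wash_bottle: White wash bottle, 56 mm wide, 172 mm high, on the bench behind the column; origin at the middle of its underside. Leave it alone.
Things that resemble listed ones, but are neither listed nor needed, are in the scene too. Leave any green look-alike of the unit_loose alone.

How it is judged (in metres and radians):
On the way, in this order (a step that is already met when the one before it is completed fails the run):
1. the loose unit butts flush and square against the clamped one, the probe arm still home (y of loose_face in the frame of held_face between -0.002 and 0.002 m and x of loose_face in the frame of held_face between -0.014 and 0.01 m and z of loose_face in the frame of held_face between -0.003 and 0.003 m and angle between the y axis of unit_loose and the y axis of jig, either way round below 0.03 rad and value of joint probe_arm below 0.005 m), for 0.2 s.
2. the lock button is squeezed and the arm is drawn past its catch (value of joint lock_button above 0.0035 m and value of joint probe_arm above 0.012 m), for 0.1 s.
At the end, for the whole second after the job is handed in: The fingers hold the head of the probe arm (more than 3 N) with the arm at rest at 100 mm, within 4 mm, and the loose unit still lies on the plate butted against the clamped one: gap under 2 mm, square within 0.03 rad, its middle at most 14 mm to the front or 10 mm to the rear of the clamped one's (value of joint probe_arm between 0.096 and 0.104 m and velocity of joint probe_arm between -0.01 and 0.01 m/s and contact force between the fingers and probe_arm above 3 N and linear speed of unit_loose below 0.01 m/s and y of loose_face in the frame of held_face between -0.002 and 0.002 m and x of loose_face in the frame of held_face between -0.014 and 0.01 m and z of loose_face in the frame of held_face between -0.003 and 0.003 m and angle between the y axis of unit_loose and the y axis of jig, either way round below 0.03 rad); the arm keeps its last pose, push and grip.
It fails at once if the robot touches the loop probe (contact force between any of the arm, the fingers and probe above 1 N).
It fails at once if the loose unit is lifted or tipped (angle between unit_loose's own z axis and vertical above 0.15 rad or z of loose_face in the frame of held_face above 0.02 m).
It fails at once if a thing near the jig is moved by more than 20 mm (distance of any of screw_dish, cal_standard_1, adapter_0, wash_bottle from where it was at the start of the episode above 0.02 m).
It also fails if it takes over 51 s, if anything falls off the work surface, if the arm or the gripper's body presses on something with over 40 N, if the wrist force passes 120 N, or if a joint passes its speed limit or range.

## Working session

There is one attempt and no reset: what is moved stays moved. The work goes in short steps, Python scripts to look and compute and a tool call to move; the robot and the scene stay as the last step left them, time stands still between calls to the robot, and variables do not carry over. Pictures are saved under pics/ and viewed, at most 10 in all, crops included, and the job is handed in when it is done.

Besides the shell and the picture viewer there is one more tool, called after "Call:" as name(argument=value, ...) on one line, values as JSON. drive_tool: Moves the arm, as the interface text tells. Its arguments: {"type":"object","properties":{"plan":{"type":"array","items":{"type":"array"}},"gripper":{"type":"number"}},"required":["plan"]}

```bash
mkdir -p pics
python3 - <<'E'
from workcell import manip
import cv2,numpy as np
np.set_printoptions(precision=4,suppress=True)
for c in("side","top"):
    im=manip.camera(c);cv2.imwrite(f"pics/{c}0.png",im)
    k=manip.get_calibration(c);print(c,k)
    for l in("jig","unit_loose","push_face","loose_face","held_face","head","lock_button","probe","screw_dish","cal_standard_1","adapter_0","wash_bottle"):
        try:print(l,[(np.round(d["xyz"],4).tolist(),round(d["score"],2)) for d in manip.spot_in(c,l)])
        except Exception as e:print(l,e)
o=manip.get_obs();print(o)
E
```

```text
side {'K': array([[471.0618,   0.    , 319.8106],
       [  0.    , 471.0618, 236.9919],
       [  0.    ,   0.    ,   1.    ]]), 'position': array([0.6579, 0.7542, 0.6332]), 'rotation': array([[-0.9927,  0.0837, -0.0864],
       [ 0.1181,  0.5426, -0.8316],
       [-0.0227, -0.8358, -0.5486]])}
jig [([0.4973, -0.0322, 0.0107], 0.8)]
unit_loose [([0.5275, 0.1165, 0.0482], 0.83), ([0.7562, 0.2381, 0.0372], 0.69)]
push_face [([0.7563, 0.2365, 0.0354], 0.89), ([0.5271, 0.12, 0.0457], 0.59)]
loose_face [([0.5205, 0.1216, 0.0464], 0.91), ([0.7557, 0.2393, 0.0353], 0.87), ([0.4511, -0.0651, 0.1308], 0.28)]
held_face [([0.4662, -0.0166, 0.0435], 0.89)]
head [([0.4501, -0.0672, 0.127], 0.67)]
lock_button [([0.4296, -0.0639, 0.1268], 0.63)]
probe [([0.5285, 0.1199, 0.0463], 0.6)]
screw_dish [([0.6706, 0.0641, 0.012], 0.83)]
cal_standard_1 [([0.4558, 0.1922, 0.0159], 0.62)]
adapter_0 [([0.396, 0.0936, 0.0122], 0.69)]
wash_bottle [([0.4984, -0.2427, 0.0825], 0.8)]
top {'K': array([[443.5246,   0.    , 318.0704],
       [  0.    , 443.5246, 243.1672],
       [  0.    ,   0.    ,   1.    ]]), 'po
[... 744 characters left out ...]
ndard_1 [([0.4497, 0.1821, 0.022], 0.67)]
adapter_0 []
wash_bottle [([0.4918, -0.2493, 0.1111], 0.6)]
{'clock': 1.3, 'joint_pos': array([-69.7683,  34.3381,  -0.144 ,  91.6385,   0.1033,  54.0241,
        -4.5736]), 'qvel': array([-0.0406,  0.0331,  0.068 ,  0.0395, -0.0047, -0.0411,  0.0497]), 'tau': array([ -0.0012, -77.6213,   1.5627, -25.8398,   0.0123,   0.0019,
         0.    ]), 'tcp_pos': array([0.3021, 0.6591, 0.2313]), 'tcp_rot': array([[-0.909 ,  0.4167,  0.    ],
       [ 0.4167,  0.909 , -0.    ],
       [-0.    , -0.    , -1.    ]]), 'force': array([ 0.0979, -0.4167,  0.4109]), 'torque': array([ 0.0116, -0.0021,  0.0186]), 'grip_force': 0.0, 'gripper_width': 0.0853005019742488}
```

View pictures.

View pics/side0.png

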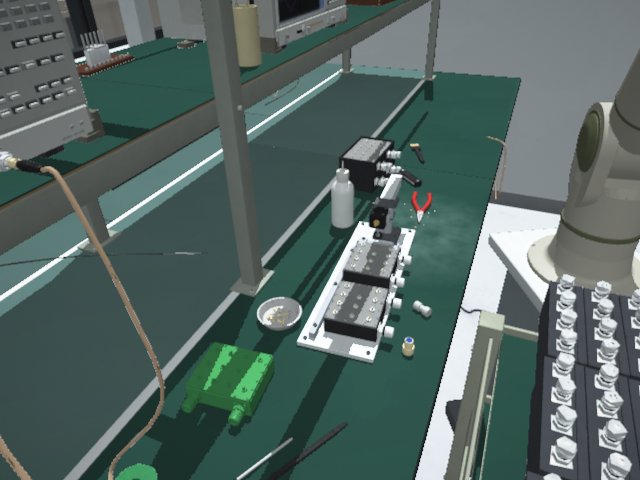

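View pics/top0.png

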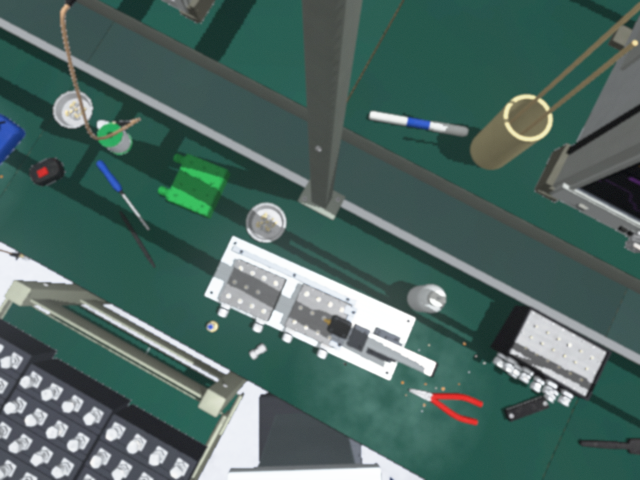

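```bash
cat > h.py <<'E'
import numpy as np,cv2
from workcell import manip
np.set_printoptions(precision=4,suppress=True)
def ray(c,uv,z):
    k=manip.get_calibration(c);d=k["rotation"]@np.linalg.inv(k["K"])@np.array([uv[0],uv[1],1.])
    return k["position"]+d*(z-k["position"][2])/d[2]
def proj(c,P):
    k=manip.get_calibration(c);q=(np.atleast_2d(P)-k["position"])@k["rotation"]@k["K"].T
    return q[:,:2]/q[:,2:]
def Rz(a):return np.array([[np.cos(a),-np.sin(a),0],[np.sin(a),np.cos(a),0],[0,0,1]])
E
python3 - <<'E'
from h import *
t=cv2.imread("pics/top0.png");s=cv2.imread("pics/side0.png")
a=cv2.resize(t[228:388,198:442],None,fx=3.2,fy=3.2,interpolation=cv2.INTER_CUBIC)
b=cv2.resize(s[165:365,290:440],None,fx=3,fy=3,interpolation=cv2.INTER_CUBIC)
cv2.imwrite("pics/topc.png",a);cv2.imwrite("pics/sidec.png",b)
for uv in((234,237),(415,318),(391,379),(206,296)):print(ray("top",uv,.01))
E
```

```text
[0.6419 0.1394 0.01  ]
[ 0.4554 -0.2476  0.01  ]
[ 0.3302 -0.1897  0.01  ]
[0.5151 0.2001 0.01  ]
```

View pics/topc.png

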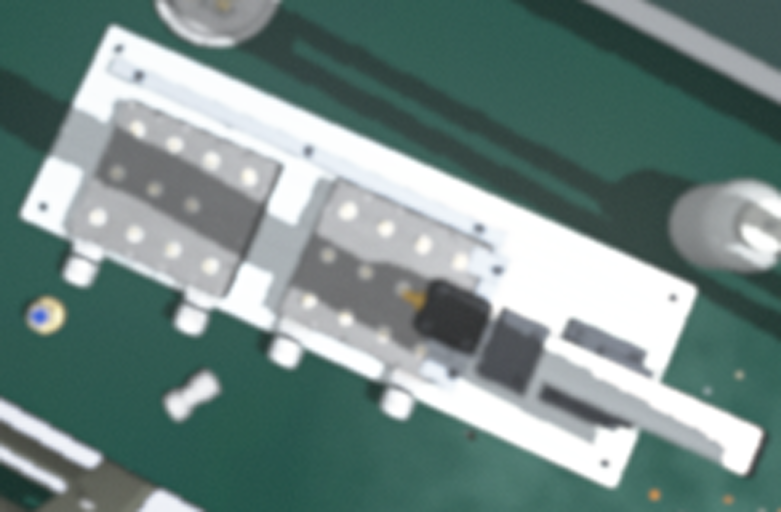

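View pics/sidec.png

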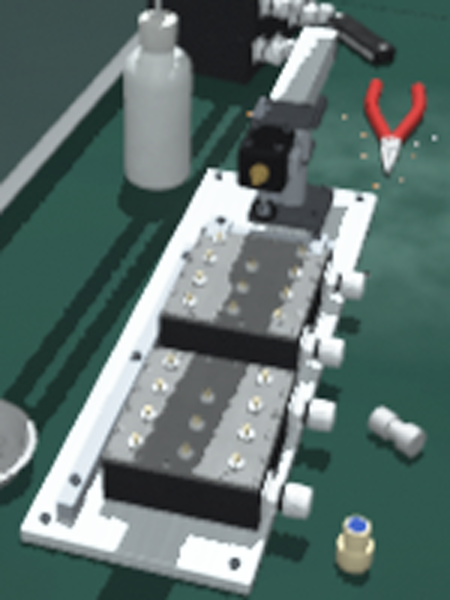

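```bash
cat > fit.py <<'E'
from h import *
from scipy.optimize import least_squares
def fit(pts,p0):
    def res(p):
        r=[]
        for c,L,uv in pts:
            P=np.array([p[0],p[1],0])+Rz(p[2])@np.array(L)
            r+=list((proj(c,P)[0]-uv)/(1 if c=="side" else 1))
        return r
    s=least_squares(res,p0);return s.x,np.array(s.fun).reshape(-1,2)
if __name__=="__main__":
    T=lambda u,v:np.array([u/3.2+198-.35,v/3.2+228-.35]);S=lambda u,v:np.array([u/3+290-.33,v/3+165-.33])
    J=[((80,185),(112,25),(22,540)),((80,-250),(696,290),(208,170)),((-62,-250),(614,487),(376,195)),((-62,185),(21,215),(250,592))]
    t=[("top",(a/1e3,b/1e3,.01),T(*u)) for (a,b),u,_ in J]
    s=[("side",(a/1e3,b/1e3,.01),S(*u)) for (a,b),_,u in J]
    for q in(t,s,t+s):
        p,r=fit(q,[.48,-.02,-.4]);print("jig",p,np.round(r,1).tolist())
    # loose: body middle frame, top z=42 corners
    h=.042
    t=[("top",(.049,.056,h),T(128,101)),("top",(.049,-.056,h),T(281,160)),("top",(-.049,-.056,h),T(222,297)),("top",(-.049,.056,h),T(66,233))]
    s=[("side",(.049,.056,h),S(105,462)),("side",(-.049,.056,h),S(262,493)),("side",(.049,.056,.01),S(105,502)),("side",(-.049,.056,.01),S(260,525))]
    for q in(t,s,t+s):
        l,r=fit(q,[.52,.09,-.4]);print("loose",l,np.round(r,1).tolist())
        d=Rz(p[2]).T@np.array([l[0]-p[0],l[1]-p[1],0]);print(" in jig",d, "yaw",l[2]-p[2])
    for y in(-.1,):print("head",[p[0],p[1]]+(Rz(p[2])@[0,y,0])[:2])
E
python3 fit.py
```

```text
jig [ 0.4928  0.0112 -0.4525] [[-0.1, -0.1], [0.3, -0.3], [0.0, 0.4], [-0.3, -0.1]]
jig [ 0.4905  0.017  -0.4456] [[-0.6, -1.1], [-0.4, 0.9], [0.0, 1.2], [0.8, -0.1]]
jig [ 0.4912  0.0133 -0.4477] [[-1.4, 0.9], [-0.6, -0.1], [-0.6, 0.7], [-1.4, 1.1], [-1.3, -2.7], [-0.8, 0.1], [-0.5, 0.5], [-0.3, -1.6]]
loose [ 0.5257  0.0963 -0.4177] [[-0.7, -1.7], [0.5, 0.1], [0.5, 1.2], [-0.3, 0.4]]
 in jig [-0.0048  0.0898  0.    ] yaw 0.030071170671333414
loose [ 0.5228  0.0932 -0.3857] [[-0.8, 0.0], [0.7, -1.0], [-0.5, -0.5], [0.5, 1.3]]
 in jig [-0.0061  0.0856  0.    ] yaw 0.06206289803077325
loose [ 0.5238  0.0952 -0.3994] [[-0.8, -0.5], [0.8, 0.4], [1.7, 1.8], [0.4, 2.0], [-1.5, 0.5], [-0.1, 0.1], [-1.2, 0.0], [-0.2, 2.4]]
 in jig [-0.0061  0.0879  0.    ] yaw 0.04835137582836274
head [ 0.448  -0.0768]
```

Run:
```python
from h import *
def tri(a,b):
    P=[]
    for c in("top","side"):
        k=manip.get_calibration(c);P.append(k["K"]@np.c_[k["rotation"].T,-k["rotation"].T@k["position"]])
    X=cv2.triangulatePoints(P[0],P[1],np.array(a,float),np.array(b,float)).ravel();X=X[:3]/X[3];return X,proj("top",X)-a
print("post",tri((222,388),(490,318)))
for z in(0,.1,.15,.2,.25,.3):print(z,ray("top",(222,388),z),ray("side",(490,318),z), ray("top",(18,290),z))
J=np.array([.4915,.0125,0]);R=Rz(-.4495)
for y in(.185,.123,-.1,0):print(y,J+R@[0,y,0])
```

```text
post (array([0.311 , 0.1657, 0.0407]), array([[-3.0846,  8.7407]]))
0 [0.3206 0.1679 0.    ] [0.2686 0.1255 0.    ] [0.54   0.6107 0.    ]
0.1 [0.3387 0.147  0.1   ] [0.33   0.2248 0.1   ] [0.5356 0.5443 0.1   ]
0.15 [0.3478 0.1366 0.15  ] [0.3608 0.2744 0.15  ] [0.5333 0.5111 0.15  ]
0.2 [0.3568 0.1262 0.2   ] [0.3915 0.3241 0.2   ] [0.5311 0.4779 0.2   ]
0.25 [0.3659 0.1157 0.25  ] [0.4223 0.3737 0.25  ] [0.5289 0.4447 0.25  ]
0.3 [0.3749 0.1053 0.3   ] [0.453  0.4234 0.3   ] [0.5267 0.4115 0.3   ]
0.185 [0.5719 0.1791 0.    ]
0.123 [0.5449 0.1233 0.    ]
-0.1 [ 0.448  -0.0776  0.    ]
0 [0.4915 0.0125 0.    ]
```

Call:
drive_tool(plan=[[[-1.6, -1.2, 0], 0], [[-3.2, -2.3, 0], 0], [[-3.2, -2.3, 0], 0], [[-3.2, -2.3, 0], 0], [[-3.2, -2.3, 0], 0], [[-3.2, -2.3, 0], 0], [[-3.2, -2.3, 0], 0], [[-3.2, -2.3, 0], 0], [[-3.2, -2.3, 0], 0], [[-3.2, -2.3, 0], 0], [[-3.2, -2.3, 0], 0], [[-3.2, -2.3, 0], 0], [[-3.2, -2.3, 0], 0], [[-3.2, -2.3, 0], 0], [[-1.6, -1.2, 0], 0], [[0, 0, 0], 0]], gripper=5)

```text
clock: 2.9
tcp_pos: [0.5762, 0.1738, 0.2314]
tcp_rot: [[-0.906, 0.422, 0.001], [0.422, 0.906, -0.002], [-0.002, -0.001, -1.0]]
force: [-0.9, -0.3, 0.8]
gripper_width: 0.05
grip_force: 0.0
```

Call:
drive_tool(plan=[[[0, 0, 0], 0.145], [[0, 0, 0], 0.145], [[0, 0, 0], 0.145], [[0, 0, 0], 0.145], [[0, 0, 0], 0.145], [[0, 0, 0], 0.145], [[0, 0, 0], 0.145], [[0, 0, 0], 0.145], [[0, 0, 0], 0.145], [[0, 0, 0], 0.145], [[0, 0, 0], 0.14], [[0, 0, 0], 0]])

```text
clock: 4.1
tcp_pos: [0.574, 0.1795, 0.2312]
tcp_rot: [[0.435, 0.9, -0.0], [0.9, -0.435, -0.0], [-0.0, -0.0, -1.0]]
force: [0.3, -0.1, -0.2]
gripper_width: 0.0497
grip_force: 0.0
```

```bash
cat > st.py <<'E'
from h import *
o=manip.get_obs();t=o["tcp_pos"];R=o["tcp_rot"]
print(o["clock"],t,"yaw y",np.arctan2(R[1,1],R[0,1]),"q",o["joint_pos"],"F",o["force"],o["gripper_width"],o["grip_force"])
J=np.array([.4915,.0125,0]);print("in jig",Rz(-.4495).T@(t-J))
E
python3 st.py
```

```text
4.1 [0.574  0.1795 0.2312] yaw y -0.44988420310074945 q [-40.848   27.6799  26.4827 109.5067 -16.578   46.5816 -31.2492] F [ 0.2982 -0.0628 -0.2143] 0.049674111850887416 0.0
in jig [0.0017 0.1863 0.2312]
```

Call:
drive_tool(plan=[[[0, -0.6, 2], 0], [[0, 0, 4], 0], [[0, 0, 4], 0], [[0, 0, 4], 0], [[0, 0, 3], 0], [[0, 0, 2], 0], [[0, 0, 1.1], 0], [[0, 0, 1], 0], [[0, 0, 0], 0], [[0, 0, 0], 0]])

```text
clock: 5.1
tcp_pos: [0.5697, 0.1815, 0.021]
tcp_rot: [[0.433, 0.901, 0.001], [0.901, -0.433, 0.0], [0.001, 0.001, -1.0]]
force: [-0.4, -0.6, -0.1]
gripper_width: 0.0501
grip_force: 0.0
```

```bash
python3 st.py
python3 - <<'E'
from h import *
s=manip.camera("side");cv2.imwrite("pics/s1.png",cv2.resize(s[205:365,290:440],None,fx=4,fy=3.75,interpolation=cv2.INTER_CUBIC))
E
```

```text
5.1 [0.5697 0.1815 0.021 ] yaw y -0.4482732237084495 q [-32.5098  43.5688  14.3298 117.2074 -26.7767  22.2598 -22.6838] F [-0.3926 -0.5572 -0.0587] 0.05014843773488084 0.0
in jig [-0.003   0.1862  0.021 ]
```

View pics/s1.png

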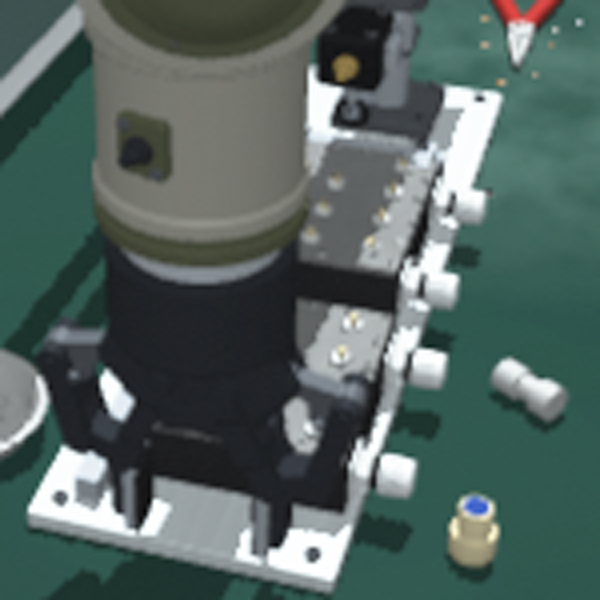

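Call:
drive_tool(plan=[[[-0.5, 0, 0], 0], [[-0.5, 0, 0], 0], [[-0.5, 0, 0], 0], [[-0.5, 0, 0], 0], [[-0.3, 0, 0], 0], [[-0.3, 0, 0], 0], [[-0.3, 0, 0], 0], [[-0.3, 0, 0], 0], [[-0.3, 0, 0], 0], [[-0.3, 0, 0], 0], [[-0.3, 0, 0], 0], [[-0.3, 0, 0], 0], [[-0.3, 0, 0], 0], [[-0.3, 0, 0], 0], [[-0.3, 0, 0], 0], [[-0.2, 0, 0], 0], [[0, 0, 0], 0]])

```text
clock: 6.85
tcp_pos: [0.5452, 0.1312, 0.0203]
tcp_rot: [[0.434, 0.901, -0.0], [0.901, -0.434, -0.0], [-0.001, -0.0, -1.0]]
force: [0.6, 0.5, 0.5]
gripper_width: 0.0503
grip_force: 0.4
```

```bash
python3 st.py
```

```text
6.85 [0.5452 0.1312 0.0203] yaw y -0.44946331330122885 q [-27.4108  42.1629  12.0765 121.9914 -26.4745  18.3265 -18.844 ] F [0.6442 0.4665 0.5211] 0.05027752010756502 0.3546576714143157
in jig [-0.0032  0.1302  0.0203]
```

Call:
drive_tool(plan=[[[-0.2, 0, 0], 0], [[-0.2, 0, 0], 0], [[-0.2, 0, 0], 0]])

```text
clock: 7.15
tcp_pos: [0.5429, 0.1265, 0.0203]
tcp_rot: [[0.434, 0.901, 0.0], [0.901, -0.434, 0.0], [0.0, 0.0, -1.0]]
force: [0.6, 3.2, 0.1]
gripper_width: 0.0503
grip_force: 1.6
```

Call:
drive_tool(plan=[[[-0.1, 0, 0], 0], [[-0.1, 0, 0], 0]])

```text
clock: 7.35
tcp_pos: [0.542, 0.1246, 0.0203]
tcp_rot: [[0.434, 0.901, 0.0], [0.901, -0.434, 0.0], [0.0, 0.0, -1.0]]
force: [1.4, 2.9, -0.2]
gripper_width: 0.0498
grip_force: 1.6
```

Call:
drive_tool(plan=[[[-0.1, 0, 0], 0], [[-0.1, 0, 0], 0]])

```text
clock: 7.55
tcp_pos: [0.5421, 0.1243, 0.0204]
tcp_rot: [[0.434, 0.901, 0.002], [0.901, -0.434, 0.002], [0.002, 0.001, -1.0]]
force: [4.0, 9.2, -3.3]
gripper_width: 0.0497
grip_force: 5.4
```

Call:
drive_tool(plan=[[[-0.1, 0, 0], 0], [[-0.1, 0, 0], 0], [[0, 0, 0], 0], [[0, 0, 0], 0]])

```text
clock: 7.95
tcp_pos: [0.5421, 0.1243, 0.0205]
tcp_rot: [[0.432, 0.902, 0.003], [0.902, -0.432, 0.003], [0.004, 0.002, -1.0]]
force: [5.3, 13.7, -2.7]
gripper_width: 0.0502
grip_force: 7.0
```

```bash
python3 st.py
python3 - <<'E'
from h import *
t=manip.camera("top");cv2.imwrite("pics/t2.png",cv2.resize(t[228:388,198:442],None,fx=3.2,fy=3.2,interpolation=cv2.INTER_CUBIC))
E
```

```text
7.95 [0.5421 0.1243 0.0205] yaw y -0.44725942570525007 q [-26.307   41.8783  11.3608 122.7473 -26.4768  17.4359 -18.039 ] F [ 5.3005 13.6764 -2.6762] 0.05017793724305752 6.981097608804703
in jig [-0.003   0.1227  0.0205]
```

View pics/t2.png

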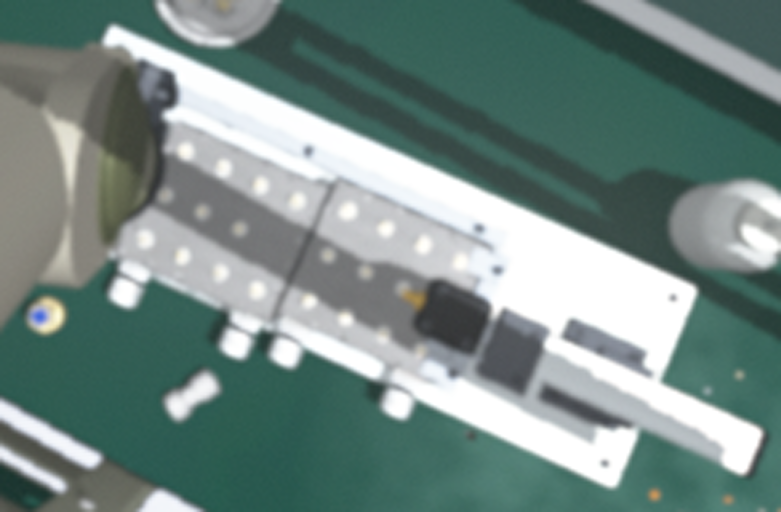

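Call:
drive_tool(plan=[[[0.5, 0, 0], 0], [[1, 0, 0], 0], [[1.5, 0, 0], 0], [[1, 0, 0], 0], [[0, 0, -2], 0], [[0, 0, -4], 0], [[0, 0, -4], 0], [[0, 0, -4], 0], [[0, 0, -4], 0], [[0, 0, -3], 0], [[0, 0, -1], 0], [[0, 0, 0], 0]], gripper=8.5)

```text
clock: 9.2
tcp_pos: [0.5582, 0.1578, 0.2415]
tcp_rot: [[0.433, 0.901, 0.002], [0.901, -0.433, 0.001], [0.002, 0.002, -1.0]]
force: [-0.3, 0.7, -0.8]
gripper_width: 0.0852
grip_force: 0.0
```

```bash
python3 st.py
python3 - <<'E'
from h import *
J=np.array([.4915,.0125,0]);R=Rz(-.4495)
im=cv2.imread("pics/top0.png")
manip.camera("top")
for l in("head","lock_button"):
  for d in manip.silhouettes("top",l)[:1]:
    m=d["pixels"];v,u=np.nonzero(m);c=(u.mean(),v.mean())
    q=cv2.minAreaRect(np.c_[u,v].astype(np.float32));print(l,d["score"],c,q,m.sum())
    print("jig",R.T@(ray("top",c,.133)-J),[ (R.T@(ray("top",b,.137)-J)).round(4) for b in cv2.boxPoints(q)])
for c in((339.2,326.7),):print(R.T@(ray("top",c,.137)-J))
# predicted head-top corners in crop coords
P=[J+R@[x,y,.137] for x,y in((.017,-.08),(.017,-.12),(-.017,-.12),(-.017,-.08))]
print((proj("top",P)-[198,228])*3.2)
s=manip.camera("side")
cv2.imwrite("pics/s3.png",cv2.resize(s[165:345,290:440],None,fx=4,fy=3.3,interpolation=cv2.INTER_CUBIC))
print([(R.T@(np.array(d["xyz"])-J),d["score"]) for d in manip.spot_in("side","head")+manip.spot_in("side","lock_button")])
E
```

```text
9.2 [0.5582 0.1578 0.2415] yaw y -0.4482493508252046 q [-40.6252  25.4926  27.5275 111.729  -15.9939  46.339  -29.9488] F [-0.2556  0.701  -0.8424] 0.08516659064490746 0.0
in jig [-0.0031  0.1598  0.2415]
head 0.61 (np.float64(339.33067729083666), np.float64(327.39442231075697)) ((337.9000244140625, 327.7000427246094), (29.96331024169922, 21.913463592529297), 26.56505012512207) 502
jig [-0.0002 -0.1009  0.133 ] [array([-0.0207, -0.0697,  0.137 ]), array([ 0.0196, -0.0718,  0.137 ]), array([ 0.0174, -0.1272,  0.137 ]), array([-0.0227, -0.1248,  0.137 ])]
[ 0.001  -0.0999  0.137 ]
[[431.6177 276.1904]
 [494.6083 304.6639]
 [471.1281 359.1928]
 [407.8768 330.4486]]
[(array([-0.0094, -0.0905,  0.123 ]), 0.62), (array([-0.0239, -0.0945,  0.1233]), 0.61)]
```

View pics/s3.png

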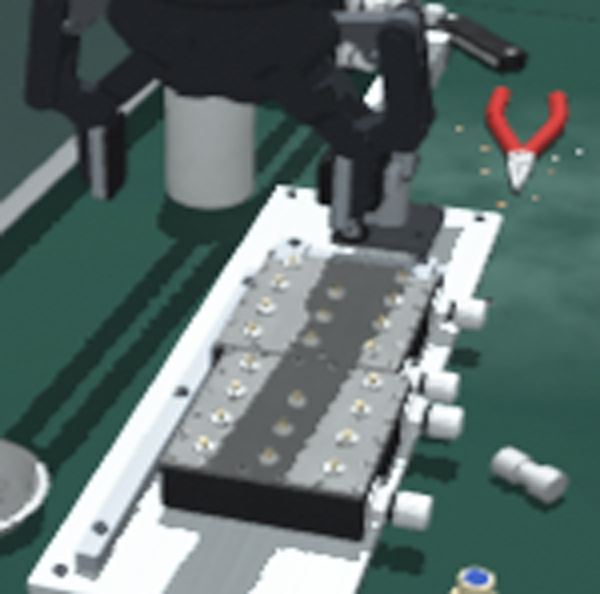

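Call:
drive_tool(plan=[[[-1.5, 0.2, 0], 0], [[-3, 0, 0], 0], [[-3, 0, 0], 0], [[-3, 0, 0], 0], [[-3, 0, 0], 0], [[-3, 0, 0], 0], [[-3, 0, 0], 0], [[-3, 0, 0], 0], [[-2, 0, 0], 0], [[-1.5, 0, 0], 0], [[0, 0, 0], 0], [[0, 0, 0], 0]])

```text
clock: 10.7
tcp_pos: [0.4467, -0.078, 0.2402]
tcp_rot: [[0.435, 0.901, 0.0], [0.901, -0.435, 0.0], [0.0, 0.0, -1.0]]
force: [0.1, 0.5, 0.4]
gripper_width: 0.0849
grip_force: 0.0
```

```bash
python3 st.py
```

```text
10.7 [ 0.4467 -0.078   0.2402] yaw y -0.4494915042346653 q [-20.6671  16.5376  30.0562 126.676  -12.9338  39.627   -7.373 ] F [0.0838 0.5454 0.359 ] 0.08492778389104236 0.0
in jig [-0.001  -0.101   0.2402]
```

Call:
drive_tool(plan=[[[0.1, 0, 2], 0], [[0, 0, 2.5], 0], [[0, 0, 2.5], 0], [[0, 0, 2], 0], [[0, 0, 2], 0], [[0, 0, 1], 0], [[0, 0, 1], 0], [[0, 0, 1], 0], [[0, 0, 0], 0], [[0, 0, 0], 0]])

```text
clock: 11.7
tcp_pos: [0.4472, -0.0772, 0.1005]
tcp_rot: [[0.434, 0.901, 0.0], [0.901, -0.434, 0.0], [0.0, 0.0, -1.0]]
force: [0.5, 0.1, 0.5]
gripper_width: 0.0851
grip_force: 0.0
```

```bash
python3 st.py;python3 - <<'E'
from h import *
s=manip.camera("side");t=manip.camera("top")
a=cv2.resize(s[145:295,320:460],(560,600),interpolation=cv2.INTER_CUBIC)
cv2.imwrite("pics/s4.png",a)
E
```

```text
11.7 [ 0.4472 -0.0772  0.1005] yaw y -0.44910492635877913 q [ -8.9789  30.3119  16.4817 133.798  -26.4537  18.7622   4.8424] F [0.4922 0.0616 0.4627] 0.0851281299833138 0.0
in jig [-0.0009 -0.1     0.1005]
```

View pics/s4.png

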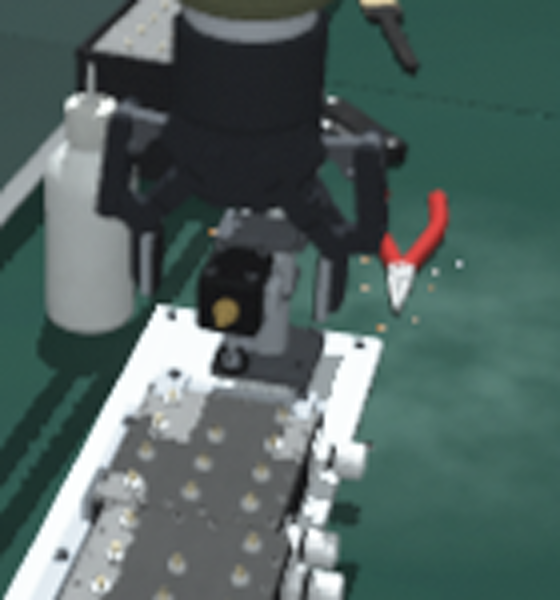

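Call:
drive_tool(plan=[[[0, 0, 0], 0], [[0, 0, 0], 0], [[0, 0, 0], 0], [[0, 0, 0], 0], [[0, 0, 0], 0], [[0, 0, 0], 0], [[0, 0, 0], 0], [[0, 0, 0], 0], [[0, 0, 0], 0], [[0, 0, 0], 0]], gripper=2.5)

```text
clock: 12.8
tcp_pos: [0.4472, -0.0772, 0.1008]
tcp_rot: [[0.434, 0.901, 0.001], [0.901, -0.434, 0.0], [0.001, 0.0, -1.0]]
force: [-0.4, 0.6, 8.3]
gripper_width: 0.0349
grip_force: 62.4
```

```bash
python3 st.py
```

```text
12.8 [ 0.4472 -0.0772  0.1008] yaw y -0.44915652269802336 q [ -8.9852  30.2742  16.4953 133.7986 -26.4666  18.7776   4.8573] F [-0.4116  0.5824  8.299 ] 0.03489923928939479 62.383854389190674
in jig [-0.0009 -0.1     0.1008]
```

Call:
drive_tool(plan=[[[0.3, 0, 0], 0], [[0.4, 0, 0], 0], [[0.5, 0, 0], 0], [[0.5, 0, 0], 0], [[0.5, 0, 0], 0], [[0.3, 0, 0], 0], [[0, 0, 0], 0]])

```text
clock: 13.5
tcp_pos: [0.458, -0.0549, 0.1008]
tcp_rot: [[0.435, 0.901, 0.001], [0.901, -0.435, -0.0], [0.0, 0.001, -1.0]]
force: [-0.8, -3.4, 9.0]
gripper_width: 0.0348
grip_force: 62.7
```

```bash
python3 st.py
```

```text
13.5 [ 0.458  -0.0549  0.1008] yaw y -0.4495042263011291 q [-12.3674  30.6514  17.2843 132.9031 -26.904   19.5348   2.4162] F [-0.8086 -3.3717  9.    ] 0.034842677815648905 62.73759126663208
in jig [-0.0009 -0.0752  0.1008]
```

Call:
drive_tool(plan=[[[0.4, 0, 0], 0], [[0.5, 0, 0], 0], [[0.5, 0, 0], 0], [[0.5, 0, 0], 0], [[0.5, 0, 0], 0], [[0.5, 0, 0], 0], [[0.5, 0, 0], 0], [[0.5, 0, 0], 0], [[0.5, 0, 0], 0], [[0.5, 0, 0], 0], [[0.5, 0, 0], 0], [[0.5, 0, 0], 0], [[0.5, 0, 0], 0], [[0.5, 0, 0], 0], [[0.4, 0, 0], 0], [[0.2, 0, 0], 0], [[0, 0, 0], 0], [[0, 0, 0], 0], [[0, 0, 0], 0]])

```text
clock: 15.4
tcp_pos: [0.4905, 0.0121, 0.1008]
tcp_rot: [[0.435, 0.9, 0.0], [0.9, -0.435, -0.0], [-0.0, 0.001, -1.0]]
force: [-1.4, -3.2, 7.6]
gripper_width: 0.0349
grip_force: 62.7
```

```bash
python3 st.py;python3 - <<'E'
from h import *
t=manip.camera("top");s=manip.camera("side")
cv2.imwrite("pics/t5.png",np.hstack([cv2.resize(t[270:370,280:380],(400,400),interpolation=cv2.INTER_CUBIC),cv2.resize(s[190:350,300:430],(400,400),interpolation=cv2.INTER_CUBIC)]))
E
```

```text
15.4 [0.4905 0.0121 0.1008] yaw y -0.4500425055156876 q [-21.6935  32.125   19.6102 129.3336 -27.8338  22.4119  -4.6757] F [-1.388  -3.1757  7.6287] 0.03485684177117861 62.71726369857788
in jig [-0.0008 -0.0008  0.1008]
```

View pics/t5.png

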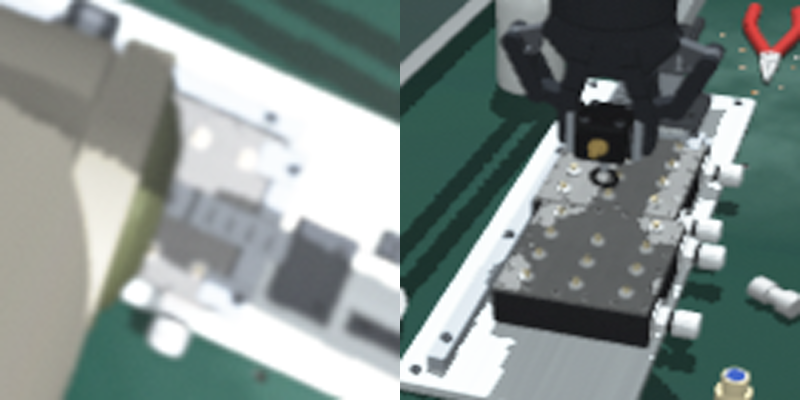

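Call:
drive_tool(plan=[[[0.08, 0, 0], 0], [[0, 0, 0], 0], [[0, 0, 0], 0], [[0, 0, 0], 0], [[0, 0, 0], 0]])

```text
clock: 16.0
tcp_pos: [0.4908, 0.0127, 0.1008]
tcp_rot: [[0.435, 0.9, 0.0], [0.9, -0.435, -0.0], [-0.0, 0.001, -1.0]]
force: [-1.2, -3.8, 7.4]
gripper_width: 0.0347
grip_force: 62.7
```

```bash
python3 st.py;python3 - <<'E'
from h import *
t=np.mean([manip.camera("top").astype(float) for _ in range(4)],0).astype(np.uint8)
J=np.array([.4915,.0125,0]);R=Rz(-.4495)
# rectify bar top (z=.128) : jig x -25..25, y -150..-20 mm, 6 px/mm
w=np.array([(-.025,-.15),(.025,-.15),(.025,-.02),(-.025,-.02)])
p=proj("top",[J+R@[a,b,.128] for a,b in w]).astype(np.float32)
q=np.float32([[0,300],[0,0],[780,0],[780,300]])
a=cv2.warpPerspective(t,cv2.getPerspectiveTransform(p,q),(780,300),flags=cv2.INTER_CUBIC)
for y in range(-150,-20,10):cv2.putText(a,str(y),((y+150)*6,290),0,.4,(0,0,255));cv2.line(a,((y+150)*6,270),((y+150)*6,278),(0,0,255))
cv2.imwrite("pics/bar.png",a)
E
```

```text
16.0 [0.4908 0.0127 0.1008] yaw y -0.4502439427199599 q [-21.7801  32.1437  19.6412 129.2916 -27.8396  22.4483  -4.7498] F [-1.2293 -3.7558  7.3844] 0.034703375021770316 62.6745879650116
in jig [-0.0008 -0.0001  0.1008]
```

View pics/bar.png

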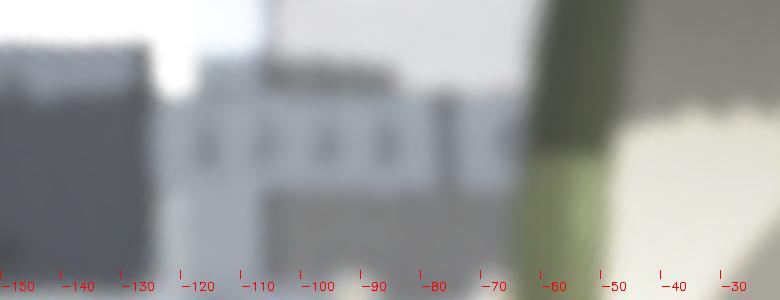

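The rectified view shows the 50 long mark at px 447 and the short marks at 387, 327, 265 and 207. That puts the 100 mark at about px 148, level with the collar mouth at about px 150, so I'm handing in.

```bash
python3 -c "
from workcell import manip
print(manip.job_done())"
```

```text
the job is handed in; nothing more can be done
None
```

I handed the job in at about 16 s of the 51 s: the loose unit is butted square against the clamped one, and the head is gripped (about 63 N) with the arm drawn out to about 100 mm; the hand-in returned no verdict.

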